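# Stop the hand press rocking

### The arm

A 7-joint arm with a two-finger parallel gripper is mounted at the origin on the work surface. World frame = base frame: x ahead of the robot, y to its left, z up, the work surface at z = 0. Lengths are in mm, angles in rad, forces in N, time in s.
With the tool pointing down it reaches from about 400 to 875 mm from the base axis. Payload 4.4 kg.
Tool frame: the origin (TCP) lies between the finger pads; the fingertips stand ctrl.finger_overhang ahead of it and the grasp point (between the pads) lies 11 mm behind it (ctrl.finger_overhang is the distance from the TCP to the fingertips, in mm); z points along the fingers, y is the direction in which the jaws open and shut (so a half turn about z gives the same grasp; the last joint's range is limited). The gripper opens to 85 mm and grips with 20 to 120 N. Pads are 22 mm wide; open, the fingers measure 114 mm over their backs; the gripper's body (76 mm by 85 mm) begins 54 mm behind the grasp point. The pads swing forward as they close: fully open they stand 13 mm farther back than shut.
Start: joints at [1.154, 0.628, 0.038, 1.517, -0.027, 0.996, -0.02], TCP at [223.4, -610.418, 239.313] pointing down, gripper open.
Joint ranges: [-3.06, 3.06], [-0.37, 2.12], [-1.25, 1.32], [0.18, 2.47], [-1.1, 4.24], [0.23, 1.98], [-2.94, 2.94]. Speed limits (rad/s): [2.57, 2.57, 3.14, 3.14, 3.14, 3.14, 3.14].

### API

Orientations are given as [roll, pitch, yaw] about the fixed x, y, z axes, in that order (R = Rz(yaw) Ry(pitch) Rx(roll)).
In Python, from cell import ctrl gives the robot as it stands. The module is installed in compiled form; this text tells all that it offers.
- The arm moves only by the tool step_arm, never from a script. Its argument "deltas" is a list that holds one entry, the list of rows, each a list of 7 numbers: the opening, from 0 (shut) to 1 (fully open), then the shift along the world's x, y, z in mm, then the turn, a rotation vector about the world's x, y, z in rad. In form: [[[grip, tx, ty, tz, rx, ry, rz], ...]]. A call has 1 to 10 rows; each row shifts and turns the commanded pose from where the row before left it; what a row does not reach is not made up. A row lasts 1/12 s, in which the tool goes at most 41.7 mm and 7.16 degrees, less where a joint would pass 70% of its speed; a pose out of reach is approached as far as the arm can. A call is refused whole if a number of a shift passes 41.7 or a number of a turn 0.125, either way. A call with a gripper value outside its range is refused whole. The fingers move at their own pace and stop on an object; the grip force is fixed at half the most. Time passes only in rows, so rows that do not move let the fingers close. It gives the time, the measured TCP pose, the force and the opening at its end, in the units of the state.
- ctrl.read_state(): the state, without advancing time (a new reading comes with each control period).
- ctrl.get_image(name): name is "scene" or "top" or "wrist"; returns (picture, depth): 384x512x3 uint8, red, green, blue; 384x512 float32, mm along the optical axis (not along the pixel's ray), 0 where there is no reading.
- ctrl.camera_info(name): a dict with "intrinsics" (3x3 intrinsics, pixels), "distortion" ([k1, k2, p1, p2, k3] as OpenCV has them; the pictures are not rectified), "rvec" (rotation vector, rad) and "tvec" (3), from world to camera coordinates, as OpenCV has them. Camera axes: x right, y down, z forward; pixel columns grow to the right and rows downward; lengths in mm; the calibration is good to about 2 mm. A picture is of the moment at which its call begins: read the wrist's pose just before it. camera_info takes no time and is no camera call; for the wrist camera it gives the pose at the moment of the call.
- ctrl.finish_job(): hands the job in, once; it reports no verdict.
The state is a dict: "clock": time; "qpos": joint angles; "qd": joint speeds; "tau": joint torques, N m; "eef_pos": TCP position; "tool_rot": TCP orientation; "force": force on the tool from outside, world axes, zero at the start; "torque": the same for the moment, N m; "width": finger opening in mm.
Only numpy, scipy, OpenCV 4.12 (cv2) and the standard library are available. Lean on these libraries where they do the work, as an engineer would, in place of code of your own. Each camera call takes 0.05 s, during which the arm holds its last target.

### The job

The hand press on the bench rocks: one of its two front feet hangs clear of the wood. Find out which, and screw that foot down with its black knob until the press stands firm on all four feet, with both front feet carrying a fair share of its weight (screwed too far, it lifts the other front foot and rocks the other way). Do not shove the press out of its place and leave the other things on the bench alone.

Things in the scene. Friction and masses are not known exactly. Their poses are not given: they have to be found in the camera images.
- press: Grey cast lever press for rivets, about 5 kg, loose on the bench. Origin on the bench plane midway between its 4 feet (x, y = +-115 mm); x from the front (knobs) to the back (column), y left, z up. Base top 40 mm up; front and rear cross feet 288 mm long (y), 50 wide, joined by a waist 130 wide. Twisted one way or the other: it stands on both rear feet and one front foot, leaning up to 2 degrees.
- screw_left (a point): Left front levelling screw: centre of the top of the 38 mm boss it passes through, fixed on the press at x -115, y +115, 44 mm up. On the same axis above it sits a black knurled knob, 36 mm in diameter, 22 tall, its top 41 to 47 mm above this point at the start (not known exactly). Knob, spindle and the 38 mm swivel pad below move as one: clockwise from above = down, 10 mm per turn, +-13 mm in all.
- screw_right (a point): The same for the right front screw, at x -115, y -115, 230 mm from the left one. Knob top to pad underside: 88 mm. The thread drags with about 0.1 N m and stays where left. The pads are soft rubber, 18 N/mm: from a pad's first touch on the bench, some 1.1 mm more (0.7 rad) shares the weight evenly between the front feet (about 10 N each); some 2.3 mm more than first touch lifts the other one clear.
- rear_mid (a point): Point on the bench plane midway between the two rear feet (x +115, y 0 of the press), which are plain rubber and not adjustable. The centre of mass lies 26 mm behind the press's origin. The short front foot, left or right, hangs 1 to 10 mm clear: pressing its knob straight down with 6 to 9 N tips the base, and the knob sinks by the gap and a little more. A standing foot's knob sinks under 1 mm at 12 N.
- ram (a point): Foot of the press's vertical ram, on the centre line at x -32, 124 mm up. Keep clear: head 60 mm wide, x -60 to +95, from 216 to 278 mm up; anvil 48 mm wide under the ram, up to 82 mm; column 62 x 56 mm at x +60; lever rising backwards on the left of the head to 350 mm. Nothing else stands over the knobs.
- mallet: Bystander: mallet lying flat, pale cylindrical head 52 mm in diameter and 85 mm long, wooden handle; 240 mm long in all. Origin on the bench under the handle's middle, x towards the head.
- rivet_tin: Bystander: closed round metal tin, 76 mm in diameter, 52 mm tall. Origin at the centre of its underside.
- punch_block: Bystander: dark wooden block 110 x 60 x 45 mm with four steel punches standing in it, 110 mm tall in all. Origin at the centre of its underside.

How it is judged:
By the outcome, as a careful person would: the job done as asked, in the order asked, and still so for the second after the job is handed in, with the robot touching nothing.
It also fails if it takes over 72 s, if anything falls off the work surface, if the arm or the gripper's body presses on something with over 40 N, if the wrist force passes 120 N, or if a joint passes its speed limit or range.

## Working session

There is one attempt and no reset: what is moved stays moved. The work goes in short steps, Python scripts to look and compute and a tool call to move; the robot and the scene stay as the last step left them, time stands still between calls to the robot, and variables do not carry over. Pictures are saved under pics/ and viewed, and the job is handed in when it is done.

Besides the shell and the picture viewer there is one more tool, called after "Call:" as a command line: name --argument value ..., lists and objects as JSON in quotes. step_arm: Moves the arm, as the interface text tells. Its arguments: {"type":"object","properties":{"deltas":{"type":"array"}},"required":["deltas"]}

```bash
mkdir -p pics
cat > h.py <<'E'
import numpy as np, cv2
from cell import ctrl
def cam(n):
    c=ctrl.camera_info(n); K=np.array(c["intrinsics"],float); D=np.array(c["distortion"],float)
    R=cv2.Rodrigues(np.array(c["rvec"],float))[0]; t=np.array(c["tvec"],float).ravel()
    return K,D,R,t
def ray(c,uv):
    K,D,R,t=c
    p=cv2.undistortPoints(np.array(uv,float).reshape(-1,1,2),K,D).reshape(-1,2)
    d=np.c_[p,np.ones(len(p))]@R
    return -R.T@t,d
def onplane(c,uv,z):
    o,d=ray(c,uv); return o+d*((z-o[2])/d[:,2])[:,None]
def proj(c,X):
    K,D,R,t=c
    return cv2.projectPoints(np.array(X,float).reshape(-1,3),cv2.Rodrigues(R)[0],t,K,D)[0].reshape(-1,2)
def cloud(c,dep):
    K,D,R,t=c
    v,u=np.mgrid[:384,:512]; p=cv2.undistortPoints(np.stack([u,v],-1).reshape(-1,1,2).astype(float),K,D).reshape(-1,2)
    P=np.c_[p,np.ones(len(p))]*dep.reshape(-1,1); return ((P-t)@R).reshape(384,512,3)
E
python3 - <<'E'
from h import *
s=ctrl.read_state(); print({k:np.round(v,3) for k,v in s.items()}, ctrl.finger_overhang)
for n in("scene","top","wrist"):
    c=cam(n);im,d=ctrl.get_image(n); np.savez("pics/%s0.npz"%n,im=im,d=d,K=c[0],D=c[1],R=c[2],t=c[3]); cv2.imwrite("pics/%s0.png"%n,im[:,:,::-1]); print(n,-c[2].T@c[3])
E
```

```text
{'clock': np.float64(0.0), 'qpos': array([ 1.154,  0.629,  0.038,  1.518, -0.027,  0.996, -0.02 ]), 'qd': array([-0.001, -0.001,  0.   , -0.001, -0.001, -0.   ,  0.001]), 'tau': array([-1.0000e-03, -5.6341e+01,  1.2260e+00, -1.9345e+01,  1.1000e-02,
        1.0000e-02,  0.0000e+00]), 'eef_pos': array([ 223.175, -609.817,  238.393]), 'tool_rot': array([-3.14 ,  0.   ,  0.351]), 'force': array([ 0.672, -0.43 ,  0.111]), 'torque': array([-0.023,  0.069, -0.001]), 'width': np.float64(85.042)} 8.0
scene [1530.9543048  -267.0540654  1129.72862433]
top [ 413.3606928   -10.27292323 1038.39488841]
wrist [ 290.45279703 -586.67753286  372.94603969]
```

View pics/scene0.png

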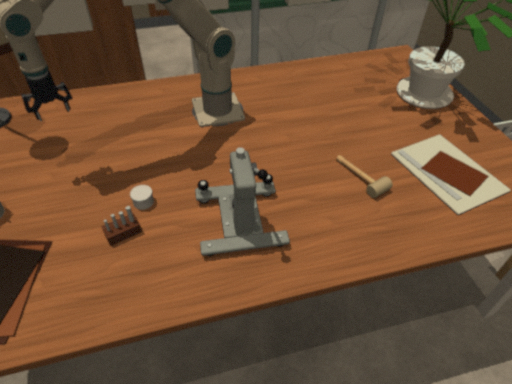

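View pics/top0.png

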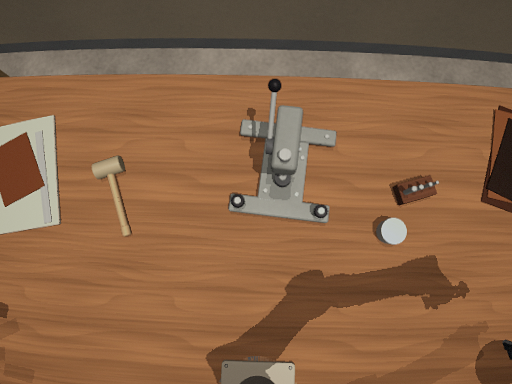

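View pics/wrist0.png

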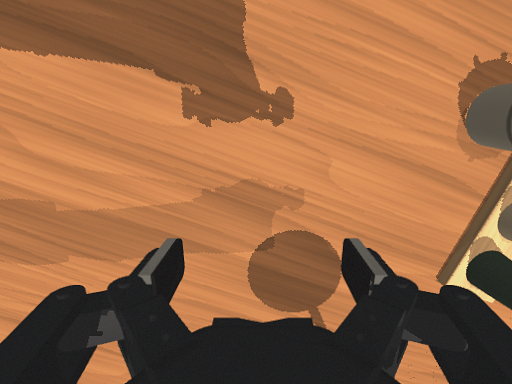

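The scene and top views show the press upright. In the top view its front knobs are at about (237,201) on the left and (320,211) on the right, with the mallet at (115,190), tin at (393,231) and punch block at (415,188). Next I'll measure the knobs.

Run:
```python
from h import *
z=np.load("pics/top0.npz");im=z["im"];c=(z["K"],z["D"],z["R"],z["t"]);C=cloud(c,z["d"])
s=np.load("pics/scene0.npz");cs=(s["K"],s["D"],s["R"],s["t"]);CS=cloud(cs,s["d"])
def blob(im,u,v,r,name):
    sub=im[v-r:v+r+1,u-r:u+r+1].max(2); m=(sub<60).astype(np.uint8)
    n,l,st,ce=cv2.connectedComponentsWithStats(m); i=1+np.argmax(st[1:,4]); print(name,ce[i]+[u-r,v-r],st[i])
    return ce[i]+[u-r,v-r]
for nm,uv,uvs in(("L",(237,201),(267,178)),("R",(320,211),(203,190))):
    a=blob(im,*uv,12,nm); 
    print("top plane85",onplane(c,a,85))
    u,v=uv; P=C[v-10:v+11,u-10:u+11].reshape(-1,3); print("depth z top",np.sort(P[:,2])[-30::5]); Q=P[P[:,2]>np.sort(P[:,2])[-15]-6]; print(len(Q),Q.mean(0),Q.min(0),Q.max(0))
big=np.hstack([cv2.resize(im[180:230,215:265],(400,400),interpolation=0),cv2.resize(im[185:235,295:345],(400,400),interpolation=0)])
cv2.imwrite("pics/topz.png",big[:,:,::-1])
b=cv2.resize(s["im"][140:260,190:300],(733,600)[0:2],interpolation=cv2.INTER_CUBIC); b=cv2.resize(s["im"][140:260,190:300],(550,600)); cv2.imwrite("pics/scz.png",b[:,:,::-1])
```

```text
L [237.01282051 200.64102564] [ 6  5 13 14 78]
top plane85 [[546.80389087  67.57916575  85.        ]]
depth z top [87.23264995 87.35692444 87.55543932 88.37188516 88.95139519 89.79164797]
133 [546.98220442  65.54192068 100.18336851] [413.3606928  -10.27292323  82.71945471] [ 565.67604111   84.13308935 1038.39488841]
R [319.02666667 210.74666667] [ 5  6 14 13 75]
top plane85 [[ 525.13897252 -157.32008965   85.        ]]
depth z top [93.25078037 93.40770919 94.0762225  94.55087421 95.08699373 96.88150614]
127 [ 522.50176102 -156.1343507   121.5616053 ] [ 413.3606928  -178.24095962   88.63344162] [ 543.5324928   -10.27292323 1038.39488841]
```

View pics/topz.png

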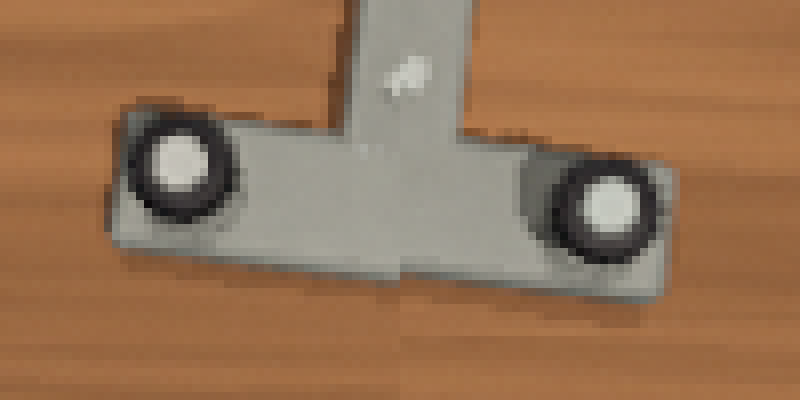

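View pics/scz.png

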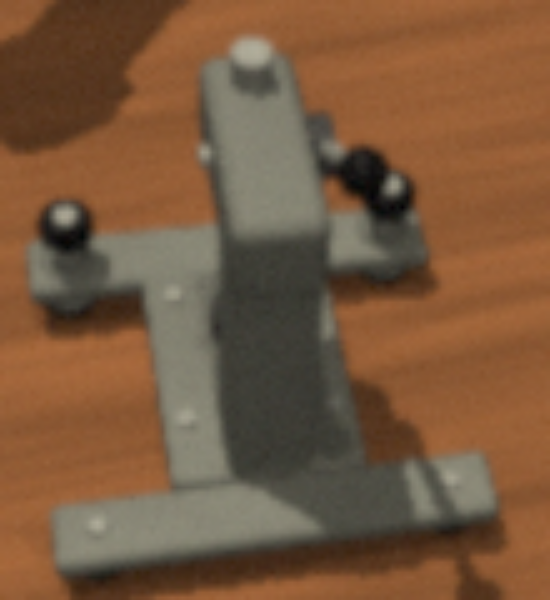

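The zoomed top view shows pale caps on both black knobs. Depth puts the right knob top about 6 mm higher (roughly 93 mm against 87 mm), so the right foot probably hangs. I'll move the wrist camera there to refine the position before probing.

Call:
step_arm --deltas '[[[1,16.5,33,0,0,0,-0.035],[1,16.5,33,0,0,0,-0.035],[1,16.5,33,0,0,0,-0.035],[1,16.5,33,0,0,0,-0.035],[1,16.5,33,0,0,0,-0.035],[1,16.5,33,0,0,0,-0.035],[1,16.5,33,0,0,0,-0.035],[1,16.5,33,0,0,0,-0.035],[1,16.5,33,0,0,0,-0.035],[1,16.5,33,0,0,0,-0.035]]]'

```text
clock: 0.98
eef_pos: [388.8, -278.6, 239.3]
tool_rot: [-3.141, 0.0, -0.001]
force: [0.7, -0.0, 0.2]
width: 85.4
```

Call:
step_arm --deltas '[[[0,16,33,0,0,0,0],[0,16,33,0,0,0,0],[0,16,33,0,0,0,0],[0,16,33,0,0,0,0],[0,0,0,0,0,0,0],[0,0,0,0,0,0,0]]]'

```text
clock: 1.48
eef_pos: [453.3, -145.9, 239.1]
tool_rot: [-3.141, 0.0, 0.007]
force: [-1.1, -0.9, 0.1]
width: 12.2
```

```bash
cat > snap.py <<'E'
import sys
from h import *
s=ctrl.read_state(); print({k:np.round(s[k],2).tolist() for k in("clock","qpos","eef_pos","tool_rot","force","torque","width")})
c=cam("wrist");im,d=ctrl.get_image("wrist");n=sys.argv[1]
np.savez("pics/%s.npz"%n,im=im,d=d,K=c[0],D=c[1],R=c[2],t=c[3]); cv2.imwrite("pics/%s.png"%n,im[:,:,::-1]); print(-c[2].T@c[3])
E
python3 snap.py w1
```

```text
{'clock': 1.48, 'qpos': [0.19, 0.38, 0.09, 1.99, -0.05, 0.77, -1.26], 'eef_pos': [453.26, -145.92, 239.12], 'tool_rot': [-3.14, 0.0, 0.01], 'force': [-1.07, -0.92, 0.07], 'torque': [-0.01, 0.01, 0.05], 'width': 12.2}
[ 524.73485016 -146.36793083  373.61486292]
```

View pics/w1.png

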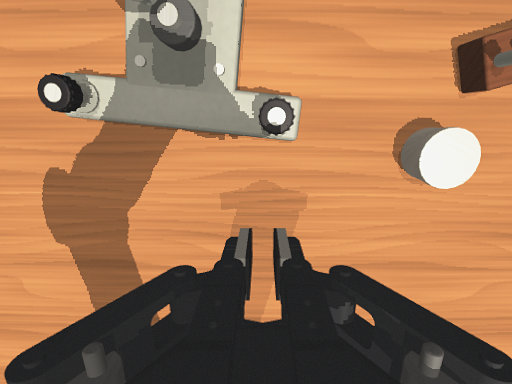

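The wrist view shows the right knob cap at about (276,116) and the left knob cap at about (53,92), with the tin at (450,157). I'll triangulate the caps against the top view.

```bash
cat > tri.py <<'E'
from h import *
def ld(n):
    z=np.load("pics/%s.npz"%n); return z["im"],z["d"],(z["K"],z["D"],z["R"],z["t"])
def cap(im,u,v,r,thr=150):
    sub=im[v-r:v+r+1,u-r:u+r+1].astype(int); m=((sub.min(2)>thr)&(sub.max(2)-sub.min(2)<40)).astype(np.uint8)
    n,l,st,ce=cv2.connectedComponentsWithStats(m)
    i=min(range(1,n),key=lambda i:np.hypot(*(ce[i]-r))+ (100 if st[i,4]<6 else 0)); return ce[i]+[u-r,v-r],st[i,4]
def tri(views):
    A=np.zeros((3,3));b=np.zeros(3);L=[]
    for c,uv in views:
        o,d=ray(c,uv);d=d[0]/np.linalg.norm(d[0]);M=np.eye(3)-np.outer(d,d);A+=M;b+=M@o;L.append((o,M))
    X=np.linalg.solve(A,b);return X,[np.linalg.norm(M@(X-o)) for o,M in L]
E
python3 - <<'E'
from tri import *
it,dt,ct=ld("top0");iw,dw,cw=ld("w1");Cw=cloud(cw,dw)
for n,a,b in(("L",(237,199),(53,92)),("R",(321,210),(276,116))):
    pa,na=cap(it,*a,5);pb,nb=cap(iw,*b,9);X,r=tri([(ct,pa),(cw,pb)]);
    u,v=np.round(pb).astype(int);Z=Cw[v-2:v+3,u-2:u+3].reshape(-1,3)
    print(n,pa,na,pb,nb,X.round(1),np.round(r,1),"depth",np.median(Z,0).round(1), "planes",onplane(cw,pb,88).round(1))
E
```

```text
L [237.23333333 199.63333333] 30 [52.1254902  92.14117647] 255 [549.   66.8  89. ] [0.1 0.1] depth [549.2  68.9  86.4] planes [[549.   67.5  88. ]]
R [321.      210.34375] 32 [276.36363636 115.67045455] 264 [ 525.9 -160.8   93.7] [0.8 0.8] depth [ 526.1 -159.9   91.9] planes [[ 526.5 -160.5   88. ]]
```

Call:
step_arm --deltas '[[[0,18.2,-3.6,-30,0,0,0],[0,18.2,-3.6,-30,0,0,0],[0,18.2,-3.6,-30,0,0,0],[0,18.2,-3.6,-30,0,0,0],[0,0,0,-10,0,0,0],[0,0,0,0,0,0,0],[0,0,0,0,0,0,0],[0,0,0,0,0,0,0]]]'

```text
clock: 2.2
eef_pos: [524.6, -163.8, 110.7]
tool_rot: [3.141, -0.001, -0.001]
force: [0.2, -1.0, 0.4]
width: -0.2
```

```bash
python3 snap.py w2
```

```text
{'clock': 2.2, 'qpos': [0.21, 0.67, 0.07, 1.92, -0.08, 0.56, -1.24], 'eef_pos': [524.61, -163.82, 110.67], 'tool_rot': [3.14, -0.0, -0.0], 'force': [0.25, -0.96, 0.37], 'torque': [0.03, -0.0, 0.03], 'width': -0.18}
[ 595.97801742 -164.57734584  245.19214701]
```

View pics/w2.png

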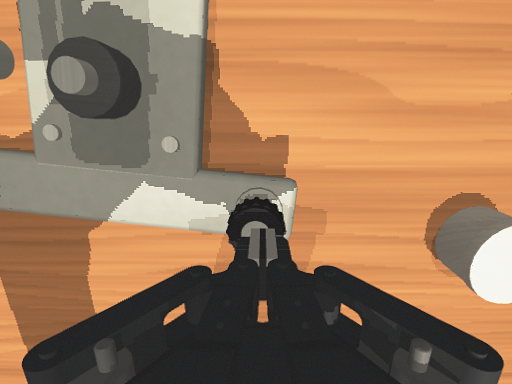

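The wrist view shows the closed fingertips at (263,240) over the knob at about (257,220), so they sit slightly right of its axis. I'll correct that and come down gently.

Call:
step_arm --deltas '[[[0,1.2,3.2,-2,0,0,0],[0,0,0,-2,0,0,0],[0,0,0,-2,0,0,0],[0,0,0,-1,0,0,0],[0,0,0,0,0,0,0],[0,0,0,0,0,0,0]]]'

```text
clock: 2.75
eef_pos: [526.4, -159.6, 102.3]
tool_rot: [3.142, 0.0, 0.001]
force: [-0.1, 0.2, 0.2]
width: -0.3
```

Call:
step_arm --deltas '[[[0,0,0,-1,0,0,0],[0,0,0,0,0,0,0],[0,0,0,0,0,0,0]]]'

```text
clock: 3.0
eef_pos: [526.3, -159.6, 101.2]
tool_rot: [-3.142, 0.0, 0.001]
force: [0.3, 0.5, 0.5]
width: 0.2
```

Call:
step_arm --deltas '[[[0,0,0,-1,0,0,0],[0,0,0,0,0,0,0],[0,0,0,0,0,0,0]]]'

```text
clock: 3.25
eef_pos: [526.3, -159.6, 100.2]
tool_rot: [-3.142, 0.0, 0.001]
force: [0.7, 0.2, -0.1]
width: 0.1
```

Call:
step_arm --deltas '[[[0,0,0,-1,0,0,0],[0,0,0,0,0,0,0],[0,0,0,0,0,0,0]]]'

```text
clock: 3.5
eef_pos: [526.5, -159.7, 99.5]
tool_rot: [3.141, -0.0, 0.001]
force: [-0.4, 0.6, 2.2]
width: -0.1
```

Call:
step_arm --deltas '[[[0,0,0,-1,0,0,0],[0,0,0,0,0,0,0],[0,0,0,0,0,0,0]]]'

```text
clock: 3.75
eef_pos: [526.5, -159.8, 98.8]
tool_rot: [3.141, -0.0, 0.001]
force: [-1.4, 0.4, 6.3]
width: -0.0
```

Call:
step_arm --deltas '[[[0,0,0,-1,0,0,0],[0,0,0,0,0,0,0],[0,0,0,0,0,0,0]]]'

```text
clock: 4.0
eef_pos: [526.3, -160.0, 97.9]
tool_rot: [3.141, -0.0, 0.0]
force: [-2.7, -0.0, 7.0]
width: 0.0
```

Call:
step_arm --deltas '[[[0,0,0,-1,0,0,0],[0,0,0,0,0,0,0],[0,0,0,0,0,0,0]]]'

```text
clock: 4.25
eef_pos: [526.0, -160.3, 96.9]
tool_rot: [3.141, 0.0, 0.0]
force: [-2.7, -0.7, 8.8]
width: 0.0
```

Call:
step_arm --deltas '[[[0,0,0,-1,0,0,0],[0,0,0,0,0,0,0],[0,0,0,0,0,0,0]]]'

```text
clock: 4.5
eef_pos: [525.7, -160.5, 96.0]
tool_rot: [3.141, 0.001, -0.0]
force: [-3.1, -0.8, 8.0]
width: 0.0
```

Call:
step_arm --deltas '[[[0,0,0,-1,0,0,0],[0,0,0,0,0,0,0],[0,0,0,0,0,0,0]]]'

```text
clock: 4.75
eef_pos: [525.7, -160.6, 95.5]
tool_rot: [3.141, 0.001, -0.0]
force: [-4.0, -1.4, 12.6]
width: -0.1
```

The press yielded at 6–9 N. The knob sank about 4 mm (99.9 → 95.9) before the force rose, so the right foot is the hanging one, with a gap of about 3.9 mm. I'll back off, open and check centring.

Call:
step_arm --deltas '[[[0,0,0,2,0,0,0],[0,0,0,3,0,0,0],[0,0,0,15,0,0,0],[0.7,0,0,15,0,0,0],[0.7,0,0,0,0,0,0],[0.7,0,0,0,0,0,0],[0.7,0,0,0,0,0,0],[0.7,0,0,0,0,0,0]]]'

```text
clock: 5.42
eef_pos: [525.8, -159.4, 128.5]
tool_rot: [-3.141, 0.001, 0.001]
force: [-0.4, 0.3, -0.6]
width: 59.0
```

```bash
python3 snap.py w3
```

```text
{'clock': 5.42, 'qpos': [0.2, 0.64, 0.07, 1.9, -0.08, 0.6, -1.25], 'eef_pos': [525.81, -159.42, 128.46], 'tool_rot': [-3.14, 0.0, 0.0], 'force': [-0.36, 0.35, -0.57], 'torque': [-0.02, 0.06, 0.04], 'width': 59.03}
[ 597.45630904 -160.20600015  262.81942565]
```

View pics/w3.png

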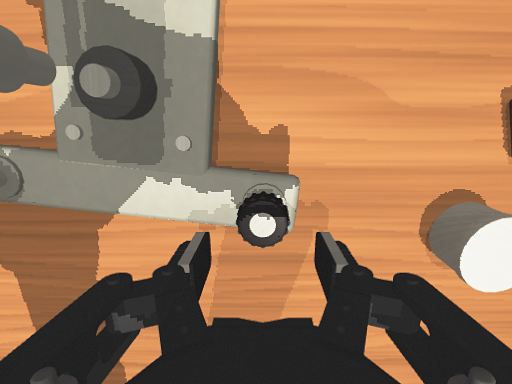

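Run:
```python
from tri import *
it,dt,ct=ld("top0");i1,d1,c1=ld("w1");i3,d3,c3=ld("w3")
p1,_=cap(i1,276,116,9);p3,n=cap(i3,263,225,12);pt,_=cap(it,321,210,5)
print(p3,n,tri([(c1,p1),(c3,p3)]),tri([(c1,p1),(c3,p3),(ct,pt)]),onplane(c3,p3,92))
print(proj(c3,[[525.8,-159.4,92],[525.8,-159.4,120]]))
```

```text
[262.28344671 225.65306122] 441 (array([ 526.45293768, -160.15381405,   94.2298032 ]), [np.float64(0.0234851388513868), np.float64(0.023485138851402194)]) (array([ 525.97304675, -160.5774108 ,   93.3776537 ]), [np.float64(0.6006281265299648), np.float64(0.4617134169422524), np.float64(0.9984167721416624)]) [[ 525.5170715  -160.12951667   92.        ]]
[[261.22336797 225.27050017]
 [261.00398735 243.81062571]]
```

The TCP is within 1 mm of the knob axis. I'll go down and grip.

Call:
step_arm --deltas '[[[0.7,0,-0.7,-15,0,0,0],[0.7,0,0,-15,0,0,0],[0.7,0,0,-15,0,0,0],[0.7,0,0,-13,0,0,0],[0.7,0,0,0,0,0,0],[0.7,0,0,0,0,0,0]]]'

```text
clock: 5.97
eef_pos: [525.6, -160.1, 70.4]
tool_rot: [-3.141, 0.002, 0.001]
force: [-0.1, 0.1, 0.4]
width: 59.6
```

Call:
step_arm --deltas '[[[0.55,0,0,0,0,0,0],[0.45,0,0,0,0,0,0],[0.35,0,0,0,0,0,0],[0.3,0,0,0,0,0,0],[0.3,0,0,0,0,0,0],[0.3,0,0,0,0,0,0]]]'

```text
clock: 6.47
eef_pos: [526.8, -160.2, 71.9]
tool_rot: [3.142, -0.001, 0.001]
force: [-0.0, 1.8, 4.3]
width: 34.3
```

Call:
step_arm --deltas '[[[0.3,0,0,-0.2,0,0,-0.12],[0.3,0,0,-0.2,0,0,-0.12],[0.3,0,0,-0.2,0,0,-0.12],[0.3,0,0,-0.2,0,0,-0.12],[0.3,0,0,-0.2,0,0,-0.12],[0.3,0,0,-0.2,0,0,-0.12],[0.3,0,0,-0.2,0,0,-0.12],[0.3,0,0,-0.2,0,0,-0.12],[0.3,0,0,-0.2,0,0,-0.12],[0.3,0,0,-0.2,0,0,-0.12]]]'

```text
clock: 7.3
eef_pos: [525.9, -161.8, 69.9]
tool_rot: [3.141, -0.002, -1.206]
force: [-3.0, -1.5, 5.5]
width: 34.2
```

Call:
step_arm --deltas '[[[0.3,0,0,0,0,0,0],[0.3,0,0,0,0,0,0]]]'

```text
clock: 7.47
eef_pos: [525.9, -161.8, 69.8]
tool_rot: [3.141, -0.002, -1.201]
force: [-2.7, -1.4, 5.1]
width: 34.1
```

```bash
python3 snap.py w4
```

```text
{'clock': 7.47, 'qpos': [0.01, 0.77, 0.37, 1.94, -0.52, 0.53, -2.03], 'eef_pos': [525.93, -161.84, 69.82], 'tool_rot': [3.14, -0.0, -1.2], 'force': [-2.65, -1.37, 5.1], 'torque': [-0.6, 0.5, -0.08], 'width': 34.09}
[ 552.36099115 -228.13379435  204.42934942]
```

View pics/w4.png

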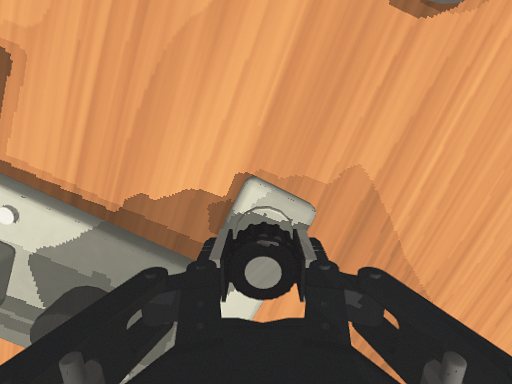

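The knob at (262,268) sits centred between the pads and turned with them. I'll release, turn back and do the second sweep.

Call:
step_arm --deltas '[[[0.7,0,0,0,0,0,0],[0.7,0,0,0,0,0,0],[0.7,0,0,0,0,0,0]]]'

```text
clock: 7.77
eef_pos: [526.5, -160.2, 69.2]
tool_rot: [-3.142, 0.0, -1.199]
force: [-0.5, -0.3, -0.3]
width: 59.8
```

Call:
step_arm --deltas '[[[0.7,0,0,0,0,0,0.12],[0.7,0,0,0,0,0,0.12],[0.7,0,0,0,0,0,0.12],[0.7,0,0,0,0,0,0.12],[0.7,0,0,0,0,0,0.12],[0.7,0,0,0,0,0,0.12],[0.7,0,0,0,0,0,0.12],[0.7,0,0,0,0,0,0.12],[0.7,0,0,0,0,0,0.12],[0.7,0,0,0,0,0,0.12]]]'

```text
clock: 8.6
eef_pos: [526.5, -160.2, 69.2]
tool_rot: [-3.141, -0.0, 0.007]
force: [-0.8, -1.2, 0.6]
width: 60.0
```

Call:
step_arm --deltas '[[[0.55,0,0,0,0,0,0],[0.45,0,0,0,0,0,0],[0.35,0,0,0,0,0,0],[0.3,0,0,0,0,0,0],[0.3,0,0,0,0,0,0],[0.3,0,0,0,0,0,0]]]'

```text
clock: 9.1
eef_pos: [526.4, -160.1, 69.4]
tool_rot: [3.142, 0.0, 0.0]
force: [-0.1, 1.2, 1.5]
width: 34.5
```

Call:
step_arm --deltas '[[[0.3,0,0,-0.2,0,0,-0.12],[0.3,0,0,-0.2,0,0,-0.12],[0.3,0,0,-0.2,0,0,-0.12],[0.3,0,0,-0.2,0,0,-0.12],[0.3,0,0,-0.2,0,0,-0.12],[0.3,0,0,-0.2,0,0,-0.12],[0.3,0,0,-0.2,0,0,-0.12],[0.3,0,0,-0.2,0,0,-0.12],[0.3,0,0,-0.2,0,0,-0.12],[0.3,0,0,-0.2,0,0,-0.12]]]'

```text
clock: 9.93
eef_pos: [525.9, -161.4, 67.6]
tool_rot: [3.141, -0.001, -1.206]
force: [-2.5, -1.3, 4.8]
width: 34.2
```

Call:
step_arm --deltas '[[[0.3,0,0,0,0,0,0],[0.3,0,0,0,0,0,0]]]'

```text
clock: 10.1
eef_pos: [525.9, -161.4, 67.6]
tool_rot: [3.14, -0.002, -1.2]
force: [-2.5, -1.9, 4.5]
width: 34.4
```

That is 2.4 rad turned so far (about 3.8 mm). I'll probe the right knob before the last part.

Call:
step_arm --deltas '[[[0.7,0,0,0,0,0,0],[0.7,0,0,0,0,0,0],[0.7,0,0,0,0,0,0.12],[0.7,0,0,20,0,0,0.12],[0.7,0,0,20,0,0,0.12],[0.4,0,0,10,0,0,0.12],[0,0,0,0,0,0,0.12],[0,0,0,0,0,0,0.12],[0,0,0,0,0,0,0.12],[0,0,0,0,0,0,0.12]]]'

```text
clock: 10.93
eef_pos: [526.8, -160.0, 117.4]
tool_rot: [-3.141, -0.001, -0.233]
force: [-0.7, 0.1, 0.5]
width: 0.3
```

Call:
step_arm --deltas '[[[0,0,0,-7,0,0,0.12],[0,0,0,-7,0,0,0.12],[0,0,0,-4,0,0,0],[0,0,0,0,0,0,0],[0,0,0,0,0,0,0],[0,0,0,0,0,0,0]]]'

```text
clock: 11.43
eef_pos: [526.6, -160.3, 99.5]
tool_rot: [3.141, -0.0, -0.001]
force: [-0.7, 0.1, 0.1]
width: -0.2
```

Call:
step_arm --deltas '[[[0,0,0,-2,0,0,0],[0,0,0,0,0,0,0],[0,0,0,0,0,0,0]]]'

```text
clock: 11.68
eef_pos: [526.5, -160.2, 97.4]
tool_rot: [3.141, -0.0, 0.001]
force: [-0.8, -0.2, -0.1]
width: 0.1
```

Call:
step_arm --deltas '[[[0,0,0,-1,0,0,0],[0,0,0,0,0,0,0],[0,0,0,0,0,0,0]]]'

```text
clock: 11.93
eef_pos: [526.4, -160.3, 96.3]
tool_rot: [3.142, -0.0, 0.001]
force: [-0.3, 0.9, 1.1]
width: 0.0
```

Call:
step_arm --deltas '[[[0,0,0,-0.5,0,0,0],[0,0,0,0,0,0,0],[0,0,0,0,0,0,0]]]'

```text
clock: 12.18
eef_pos: [526.5, -160.4, 96.0]
tool_rot: [3.142, -0.0, 0.001]
force: [-1.1, 0.4, 1.7]
width: 0.1
```

Call:
step_arm --deltas '[[[0,0,0,-0.5,0,0,0],[0,0,0,0,0,0,0],[0,0,0,0,0,0,0]]]'

```text
clock: 12.43
eef_pos: [526.5, -160.5, 95.7]
tool_rot: [3.141, -0.0, 0.001]
force: [-0.9, 0.1, 5.6]
width: -0.3
```

Call:
step_arm --deltas '[[[0,0,0,-0.5,0,0,0],[0,0,0,0,0,0,0],[0,0,0,0,0,0,0]]]'

```text
clock: 12.68
eef_pos: [526.6, -160.5, 95.5]
tool_rot: [3.141, -0.001, 0.001]
force: [-0.4, 0.7, 7.0]
width: 0.1
```

Call:
step_arm --deltas '[[[0,0,0,-0.5,0,0,0],[0,0,0,0,0,0,0],[0,0,0,0,0,0,0]]]'

```text
clock: 12.93
eef_pos: [526.6, -160.6, 95.3]
tool_rot: [3.141, -0.001, 0.001]
force: [-2.3, 1.0, 9.9]
width: -0.3
```

Call:
step_arm --deltas '[[[0,0,0,-0.5,0,0,0],[0,0,0,0,0,0,0],[0,0,0,0,0,0,0]]]'

```text
clock: 13.18
eef_pos: [526.7, -160.6, 95.1]
tool_rot: [3.141, -0.001, 0.001]
force: [-2.6, 1.2, 12.9]
width: 0.2
```

The knob top is now at about 88.1 mm and barely sinks, so the pad is at first touch. I'll go for the last ~0.75 rad.

Call:
step_arm --deltas '[[[0,0,0,2,0,0,0],[0,0,0,4,0,0,0],[0,0,0,15,0,0,0],[0.7,0,0,5,0,0,0],[0.7,0,0,0,0,0,0],[0.7,0,0,0,0,0,0],[0.7,0,0,0,0,0,0],[0.7,0,0,-15,0,0,0],[0.7,0,0,-15,0,0,0],[0.7,0,0,-15,0,0,0]]]'

```text
clock: 14.02
eef_pos: [526.2, -160.2, 73.9]
tool_rot: [-3.142, 0.0, 0.001]
force: [0.0, 1.1, 0.7]
width: 59.8
```

Call:
step_arm --deltas '[[[0.7,0,0,-9,0,0,0],[0.7,0,0,0,0,0,0],[0.55,0,0,0,0,0,0],[0.45,0,0,0,0,0,0],[0.35,0,0,0,0,0,0],[0.3,0,0,0,0,0,0],[0.3,0,0,0,0,0,0],[0.3,0,0,0,0,0,0]]]'

```text
clock: 14.68
eef_pos: [526.8, -160.2, 66.5]
tool_rot: [3.141, -0.001, 0.001]
force: [-1.7, 1.8, 4.0]
width: 34.1
```

Call:
step_arm --deltas '[[[0.3,0,0,-0.1,0,0,-0.12],[0.3,0,0,-0.1,0,0,-0.12],[0.3,0,0,-0.1,0,0,-0.12],[0.3,0,0,-0.1,0,0,-0.12],[0.3,0,0,-0.1,0,0,-0.12],[0.3,0,0,-0.1,0,0,-0.12],[0.3,0,0,0,0,0,-0.03],[0.3,0,0,0,0,0,0],[0.3,0,0,0,0,0,0]]]'

```text
clock: 15.43
eef_pos: [526.5, -161.5, 65.9]
tool_rot: [3.141, -0.002, -0.75]
force: [-2.4, -0.7, 5.5]
width: 34.7
```

Call:
step_arm --deltas '[[[0.7,0,0,0,0,0,0],[0.7,0,0,0,0,0,0],[0.7,0,0,0,0,0,0.12],[0.7,0,0,20,0,0,0.12],[0.7,0,0,20,0,0,0.12],[0.4,0,0,10,0,0,0.12],[0,0,0,0,0,0,0.12],[0,0,0,0,0,0,0.12],[0,0,0,0,0,0,0.03],[0,0,0,0,0,0,0]]]'

```text
clock: 16.27
eef_pos: [526.3, -160.4, 115.2]
tool_rot: [-3.141, -0.0, -0.001]
force: [-1.0, -0.2, -0.4]
width: 0.5
```

Call:
step_arm --deltas '[[[0,0,0,-8,0,0,0],[0,0,0,-8,0,0,0],[0,0,0,-2,0,0,0],[0,0,0,0,0,0,0],[0,0,0,0,0,0,0],[0,0,0,0,0,0,0]]]'

```text
clock: 16.77
eef_pos: [526.4, -160.3, 97.1]
tool_rot: [3.142, 0.0, 0.001]
force: [-0.2, 1.1, -0.3]
width: -0.1
```

Call:
step_arm --deltas '[[[0,0,0,-0.8,0,0,0],[0,0,0,0,0,0,0],[0,0,0,0,0,0,0]]]'

```text
clock: 17.02
eef_pos: [526.5, -160.3, 96.6]
tool_rot: [3.142, -0.0, 0.001]
force: [0.6, -0.6, 0.1]
width: -0.0
```

Call:
step_arm --deltas '[[[0,0,0,-0.3,0,0,0],[0,0,0,0,0,0,0],[0,0,0,0,0,0,0]]]'

```text
clock: 17.27
eef_pos: [526.4, -160.3, 96.2]
tool_rot: [3.142, -0.0, 0.001]
force: [0.1, 0.2, -0.3]
width: -0.1
```

Call:
step_arm --deltas '[[[0,0,0,-0.3,0,0,0],[0,0,0,0,0,0,0],[0,0,0,0,0,0,0]]]'

```text
clock: 17.52
eef_pos: [526.4, -160.3, 95.8]
tool_rot: [3.142, -0.0, 0.001]
force: [1.0, 0.2, 0.5]
width: -0.4
```

Call:
step_arm --deltas '[[[0,0,0,-0.3,0,0,0],[0,0,0,0,0,0,0],[0,0,0,0,0,0,0]]]'

```text
clock: 17.77
eef_pos: [526.4, -160.3, 95.6]
tool_rot: [3.142, -0.0, 0.001]
force: [-0.5, 0.5, 0.8]
width: -0.1
```

Call:
step_arm --deltas '[[[0,0,0,-0.6,0,0,0],[0,0,0,0,0,0,0],[0,0,0,0,0,0,0]]]'

```text
clock: 18.02
eef_pos: [526.5, -160.4, 95.2]
tool_rot: [3.141, -0.0, 0.001]
force: [-0.4, 0.2, 4.3]
width: 0.1
```

Call:
step_arm --deltas '[[[0,0,0,-0.6,0,0,0],[0,0,0,0,0,0,0],[0,0,0,0,0,0,0]]]'

```text
clock: 18.27
eef_pos: [526.6, -160.5, 95.0]
tool_rot: [3.141, -0.001, 0.001]
force: [-2.2, 0.2, 8.3]
width: 0.0
```

Call:
step_arm --deltas '[[[0,0,0,-0.6,0,0,0],[0,0,0,0,0,0,0],[0,0,0,0,0,0,0]]]'

```text
clock: 18.52
eef_pos: [526.7, -160.5, 94.8]
tool_rot: [3.141, -0.001, 0.001]
force: [-2.4, 1.4, 11.7]
width: -0.4
```

The right knob top is at about 87.5 mm and sinks about 0.7 mm at 12 N. Now I'll check the left one, going round the front of the press.

Call:
step_arm --deltas '[[[0,0,0,5,0,0,0],[0,0,0,25,0,0,0],[0,-30,0,0,0,0,0],[0,-30,0,0,0,0,0],[0,-30,0,0,0,0,0],[0,0,35,0,0,0,0.12],[0,0,35,0,0,0,0.12],[0,0,35,0,0,0,0.12],[0,0,35,0,0,0,0.12],[0,0,35,0,0,0,0]]]'

```text
clock: 19.35
eef_pos: [436.2, 16.1, 123.7]
tool_rot: [-3.141, -0.0, 0.485]
force: [0.5, 0.2, -0.2]
width: 0.2
```

Call:
step_arm --deltas '[[[0,0,35,0,0,0,0],[0,0,18,0,0,0,0],[0,0,0,0,0,0,0],[0,0,0,0,0,0,0]]]'

```text
clock: 19.68
eef_pos: [436.3, 68.8, 123.6]
tool_rot: [-3.142, -0.0, 0.484]
force: [0.3, -0.7, 0.9]
width: -0.1
```

```bash
python3 snap.py w5
```

```text
{'clock': 19.68, 'qpos': [-0.23, 0.54, 0.02, 2.19, -0.02, 0.41, -1.28], 'eef_pos': [436.31, 68.79, 123.6], 'tool_rot': [-3.14, -0.0, 0.48], 'force': [0.34, -0.67, 0.88], 'torque': [-0.06, -0.07, -0.01], 'width': -0.11}
[499.67047198 100.78544057 258.0698859 ]
```

View pics/w5.png

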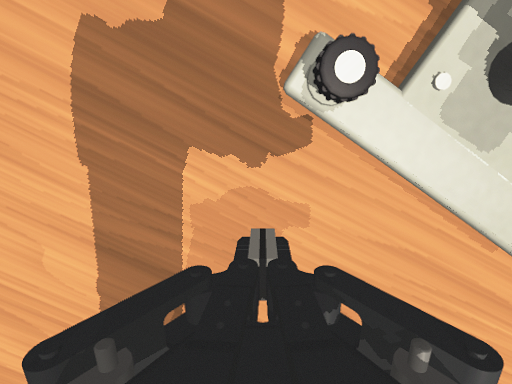

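The left knob cap is at about (350,67).

Run:
```python
from tri import *
i,d,c=ld("w5");i1,d1,c1=ld("w1");p,n=cap(i,350,67,18);p1,_=cap(i1,53,92,9)
print(p,n,onplane(c,p,87.5),tri([(c,p),(c1,p1)]))
```

```text
[349.61566707  66.12974296] 817 [[549.22032093  69.02723153  87.5       ]] (array([549.31171837,  68.78771936,  86.40945125]), [np.float64(0.2214902462244685), np.float64(0.22149024622435554)])
```

Call:
step_arm --deltas '[[[0,30,0,0,0,0,0],[0,30,0,0,0,0,0],[0,30,0,0,0,0,0],[0,23,0,0,0,0,0],[0,0,0,-12,0,0,0],[0,0,0,-10,0,0,0],[0,0,0,-4,0,0,0],[0,0,0,0,0,0,0],[0,0,0,0,0,0,0],[0,0,0,0,0,0,0]]]'

```text
clock: 20.57
eef_pos: [549.0, 67.4, 98.0]
tool_rot: [-3.142, 0.0, 0.48]
force: [-0.1, -0.5, -0.5]
width: 0.3
```

Call:
step_arm --deltas '[[[0,0,0,-0.8,0,0,0],[0,0,0,0,0,0,0],[0,0,0,0,0,0,0]]]'

```text
clock: 20.82
eef_pos: [549.5, 67.8, 97.3]
tool_rot: [3.141, -0.001, 0.481]
force: [0.2, -0.3, -0.8]
width: -0.1
```

Call:
step_arm --deltas '[[[0,0,0,-0.4,0,0,0],[0,0,0,0,0,0,0],[0,0,0,0,0,0,0]]]'

```text
clock: 21.07
eef_pos: [549.4, 67.7, 96.6]
tool_rot: [3.142, -0.0, 0.481]
force: [0.8, 0.1, 0.7]
width: -0.3
```

Call:
step_arm --deltas '[[[0,0,0,-0.3,0,0,0],[0,0,0,0,0,0,0],[0,0,0,0,0,0,0]]]'

```text
clock: 21.32
eef_pos: [549.4, 67.7, 96.2]
tool_rot: [-3.142, 0.0, 0.481]
force: [-0.2, -0.2, -0.9]
width: -0.1
```

Call:
step_arm --deltas '[[[0,0,0,-0.3,0,0,0],[0,0,0,0,0,0,0],[0,0,0,0,0,0,0]]]'

```text
clock: 21.57
eef_pos: [549.4, 67.7, 95.9]
tool_rot: [3.142, -0.0, 0.481]
force: [-0.4, -0.8, 0.8]
width: -0.3
```

Call:
step_arm --deltas '[[[0,0,0,-0.6,0,0,0],[0,0,0,0,0,0,0],[0,0,0,0,0,0,0]]]'

```text
clock: 21.82
eef_pos: [549.4, 67.7, 95.3]
tool_rot: [3.142, 0.0, 0.481]
force: [-0.2, 0.5, -1.2]
width: -0.1
```

Call:
step_arm --deltas '[[[0,0,0,-0.3,0,0,0],[0,0,0,0,0,0,0],[0,0,0,0,0,0,0]]]'

```text
clock: 22.07
eef_pos: [549.4, 67.7, 95.0]
tool_rot: [3.142, -0.0, 0.481]
force: [-0.2, 0.3, 0.0]
width: -0.2
```

Call:
step_arm --deltas '[[[0,0,0,-0.3,0,0,0],[0,0,0,0,0,0,0],[0,0,0,0,0,0,0]]]'

```text
clock: 22.32
eef_pos: [549.4, 67.7, 94.8]
tool_rot: [3.142, -0.0, 0.481]
force: [0.5, -0.1, 0.4]
width: 0.2
```

Call:
step_arm --deltas '[[[0,0,0,-0.6,0,0,0],[0,0,0,0,0,0,0],[0,0,0,0,0,0,0]]]'

```text
clock: 22.57
eef_pos: [549.5, 67.7, 94.4]
tool_rot: [3.141, -0.0, 0.481]
force: [-0.2, 0.2, 4.1]
width: 0.1
```

Call:
step_arm --deltas '[[[0,0,0,-0.6,0,0,0],[0,0,0,0,0,0,0],[0,0,0,0,0,0,0]]]'

```text
clock: 22.82
eef_pos: [549.6, 67.7, 94.2]
tool_rot: [3.141, -0.001, 0.481]
force: [-1.4, -0.7, 8.0]
width: -0.1
```

Both knobs are firm, but the left top (~86.75) is still about 0.75 mm lower than the right (~87.5). The left foot is therefore carrying most of the front weight. I'll give the right knob about 0.36 rad more.

Call:
step_arm --deltas '[[[0,0,0,5,0,0,0],[0,0,0,25,0,0,0],[0,-30,0,0,0,0,0],[0,-30,0,0,0,0,0],[0,-30,0,0,0,0,0],[0,-23,0,0,0,0,0],[0,0,-35,0,0,0,-0.12],[0,0,-35,0,0,0,-0.12],[0,0,-35,0,0,0,-0.12],[0,0,-35,0,0,0,-0.12]]]'

```text
clock: 23.65
eef_pos: [436.3, -73.5, 123.7]
tool_rot: [-3.142, -0.001, -0.004]
force: [1.8, 0.0, 0.8]
width: 0.1
```

Call:
step_arm --deltas '[[[0.4,0,-35,0,0,0,0],[0.7,0,-35,0,0,0,0],[0.7,0,-18,0,0,0,0],[0.7,30,0,0,0,0,0],[0.7,30,0,0,0,0,0],[0.7,30,0,0,0,0,0],[0.7,0,0,0,0,0,0],[0.7,0,0,0,0,0,0],[0.7,0,0,0,0,0,0]]]'

```text
clock: 24.4
eef_pos: [525.3, -160.1, 123.1]
tool_rot: [-3.141, 0.002, 0.001]
force: [0.5, -0.1, 0.4]
width: 60.0
```

Call:
step_arm --deltas '[[[0.7,1,0,-15,0,0,0],[0.7,0,0,-15,0,0,0],[0.7,0,0,-15,0,0,0],[0.7,0,0,-12,0,0,0],[0.55,0,0,0,0,0,0],[0.45,0,0,0,0,0,0],[0.35,0,0,0,0,0,0],[0.3,0,0,0,0,0,0],[0.3,0,0,0,0,0,0],[0.3,0,0,0,0,0,0]]]'

```text
clock: 25.23
eef_pos: [526.8, -160.1, 66.9]
tool_rot: [-3.141, 0.001, 0.001]
force: [-2.5, 0.3, 0.9]
width: 34.5
```

Call:
step_arm --deltas '[[[0.3,0,0,-0.1,0,0,-0.12],[0.3,0,0,-0.1,0,0,-0.12],[0.3,0,0,-0.1,0,0,-0.12],[0.3,0,0,0,0,0,0],[0.3,0,0,0,0,0,0],[0.5,0,0,0,0,0,0],[0.7,0,0,0,0,0,0],[0.7,0,0,0,0,0,0],[0.7,0,0,0,0,0,0]]]'

```text
clock: 25.98
eef_pos: [528.3, -160.3, 66.4]
tool_rot: [-3.141, -0.002, -0.358]
force: [0.2, -0.6, -0.4]
width: 60.1
```

Call:
step_arm --deltas '[[[0.7,0,0,20,0,0,0.12],[0.7,0,0,20,0,0,0.12],[0.4,0,0,8,0,0,0.12],[0,0,0,0,0,0,0],[0,0,0,0,0,0,0],[0,0,0,-8,0,0,0],[0,0,0,-8,0,0,0],[0,0,0,0,0,0,0],[0,0,0,0,0,0,0],[0,0,0,0,0,0,0]]]'

```text
clock: 26.82
eef_pos: [527.0, -160.2, 97.4]
tool_rot: [-3.141, 0.001, 0.0]
force: [0.2, 0.5, -0.8]
width: -0.1
```

Call:
step_arm --deltas '[[[0,0,0,-1.4,0,0,0],[0,0,0,0,0,0,0],[0,0,0,0,0,0,0]]]'

```text
clock: 27.07
eef_pos: [527.4, -160.3, 96.8]
tool_rot: [3.142, -0.0, 0.001]
force: [-0.4, 0.0, -0.2]
width: 0.1
```

Call:
step_arm --deltas '[[[0,0,0,-0.6,0,0,0],[0,0,0,0,0,0,0],[0,0,0,0,0,0,0]]]'

```text
clock: 27.32
eef_pos: [527.4, -160.3, 96.3]
tool_rot: [3.142, -0.0, 0.001]
force: [0.9, -1.1, 0.6]
width: -0.1
```

Call:
step_arm --deltas '[[[0,0,0,-0.4,0,0,0],[0,0,0,0,0,0,0],[0,0,0,0,0,0,0]]]'

```text
clock: 27.57
eef_pos: [527.4, -160.3, 95.8]
tool_rot: [3.142, -0.0, 0.001]
force: [-0.7, -0.1, 0.7]
width: -0.2
```

Call:
step_arm --deltas '[[[0,0,0,-0.5,0,0,0],[0,0,0,0,0,0,0],[0,0,0,0,0,0,0]]]'

```text
clock: 27.82
eef_pos: [527.4, -160.4, 95.3]
tool_rot: [3.142, -0.0, 0.001]
force: [0.4, -0.5, 1.2]
width: 0.3
```

Call:
step_arm --deltas '[[[0,0,0,-0.6,0,0,0],[0,0,0,0,0,0,0],[0,0,0,0,0,0,0]]]'

```text
clock: 28.07
eef_pos: [527.5, -160.4, 95.0]
tool_rot: [3.141, -0.0, 0.001]
force: [-0.4, 0.3, 5.0]
width: 0.3
```

Call:
step_arm --deltas '[[[0,0,0,-0.6,0,0,0],[0,0,0,0,0,0,0],[0,0,0,0,0,0,0]]]'

```text
clock: 28.32
eef_pos: [527.6, -160.5, 94.7]
tool_rot: [3.141, -0.001, 0.001]
force: [-2.0, 0.9, 7.9]
width: -0.0
```

Call:
step_arm --deltas '[[[0,0,0,-0.6,0,0,0],[0,0,0,0,0,0,0],[0,0,0,0,0,0,0]]]'

```text
clock: 28.57
eef_pos: [527.7, -160.6, 94.6]
tool_rot: [3.141, -0.001, 0.001]
force: [-2.5, 0.9, 10.7]
width: 0.5
```

Call:
step_arm --deltas '[[[0,0,0,5,0,0,0],[0,0,0,25,0,0,0],[0,-30,0,0,0,0,0],[0,-30,0,0,0,0,0],[0,-30,0,0,0,0,0],[0,0,35,0,0,0,0.12],[0,0,35,0,0,0,0.12],[0,0,35,0,0,0,0.12],[0,0,35,0,0,0,0.12],[0,0,35,0,0,0,0]]]'

```text
clock: 29.4
eef_pos: [437.2, 16.1, 123.5]
tool_rot: [-3.141, -0.0, 0.485]
force: [0.9, -0.7, 0.3]
width: -0.1
```

Call:
step_arm --deltas '[[[0,0,35,0,0,0,0],[0,0,18,0,0,0,0],[0,0,0,0,0,0,0],[0,0,0,0,0,0,0]]]'

```text
clock: 29.73
eef_pos: [437.3, 68.8, 123.4]
tool_rot: [-3.141, 0.0, 0.484]
force: [0.4, -0.9, 0.7]
width: -0.1
```

Call:
step_arm --deltas '[[[0,30,0,0,0,0,0],[0,30,0,0,0,0,0],[0,30,0,0,0,0,0],[0,22,0,0,0,0,0],[0,0,0,-12,0,0,0],[0,0,0,-10,0,0,0],[0,0,0,-3,0,0,0],[0,0,0,0,0,0,0],[0,0,0,0,0,0,0],[0,0,0,0,0,0,0]]]'

```text
clock: 30.57
eef_pos: [549.1, 67.5, 98.8]
tool_rot: [3.142, 0.0, 0.481]
force: [0.2, 0.2, -0.4]
width: -0.1
```

Call:
step_arm --deltas '[[[0,0,0,-2.5,0,0,0],[0,0,0,0,0,0,0],[0,0,0,0,0,0,0]]]'

```text
clock: 30.82
eef_pos: [549.3, 67.8, 96.2]
tool_rot: [3.142, -0.0, 0.481]
force: [-0.3, -0.1, 0.6]
width: -0.2
```

Call:
step_arm --deltas '[[[0,0,0,-0.6,0,0,0],[0,0,0,0,0,0,0],[0,0,0,0,0,0,0]]]'

```text
clock: 31.07
eef_pos: [549.4, 67.7, 95.5]
tool_rot: [3.142, -0.0, 0.481]
force: [0.1, -0.0, -0.1]
width: 0.0
```

Call:
step_arm --deltas '[[[0,0,0,-0.6,0,0,0],[0,0,0,0,0,0,0],[0,0,0,0,0,0,0]]]'

```text
clock: 31.32
eef_pos: [549.5, 67.7, 94.9]
tool_rot: [3.142, -0.0, 0.481]
force: [-0.6, -0.3, 2.3]
width: -0.0
```

Call:
step_arm --deltas '[[[0,0,0,-0.5,0,0,0],[0,0,0,0,0,0,0],[0,0,0,0,0,0,0]]]'

```text
clock: 31.57
eef_pos: [549.6, 67.7, 94.6]
tool_rot: [3.141, -0.0, 0.481]
force: [-0.2, 0.7, 4.8]
width: -0.3
```

Call:
step_arm --deltas '[[[0,0,0,-0.5,0,0,0],[0,0,0,0,0,0,0],[0,0,0,0,0,0,0]]]'

```text
clock: 31.82
eef_pos: [549.6, 67.7, 94.4]
tool_rot: [3.141, -0.001, 0.481]
force: [-2.6, 0.3, 7.3]
width: 0.3
```

Call:
step_arm --deltas '[[[0,0,0,-0.5,0,0,0],[0,0,0,0,0,0,0],[0,0,0,0,0,0,0]]]'

```text
clock: 32.07
eef_pos: [549.7, 67.7, 94.3]
tool_rot: [3.141, -0.001, 0.481]
force: [-2.0, -0.5, 10.6]
width: -0.5
```

The left knob now sits about 0.3 mm below the right and sinks about 0.65 mm at 10.6 N. The two are close to even. I'll back away and check the scene.

Call:
step_arm --deltas '[[[0,0,0,5,0,0,0],[0,0,0,25,0,0,0],[0,-30,0,0,0,0,0],[0,-30,0,0,0,0,0],[0,-30,0,20,0,0,0],[0,-22,0,30,0,0,0],[0,0,0,30,0,0,0],[0,0,0,0,0,0,0],[0,0,0,0,0,0,0],[0,0,0,0,0,0,0]]]'

```text
clock: 32.9
eef_pos: [437.6, 67.7, 203.2]
tool_rot: [3.141, -0.0, 0.481]
force: [-0.6, 0.8, 0.4]
width: -0.0
```

```bash
python3 snap.py w6
python3 - <<'E'
from tri import *
c=cam("top");im,d=ctrl.get_image("top");cv2.imwrite("pics/top1.png",im[:,:,::-1]);it,_,ct=ld("top0")
for n,a in(("L",(237,199)),("R",(321,210))):
    print(n,cap(it,*a,5),cap(im,*a,5))
E
```

```text
{'clock': 32.9, 'qpos': [-0.24, 0.39, 0.03, 2.11, -0.02, 0.64, -1.28], 'eef_pos': [437.55, 67.7, 203.18], 'tool_rot': [3.14, -0.0, 0.48], 'force': [-0.59, 0.82, 0.43], 'torque': [0.02, -0.04, 0.01], 'width': -0.03}
[500.94707376  99.50269748 337.65310003]
L (array([237.23333333, 199.63333333]), np.int32(30)) (array([237.76190476, 199.19047619]), np.int32(21))
R (array([321.     , 210.34375]), np.int32(32)) (array([320.5, 210.5]), np.int32(32))
```

View pics/top1.png

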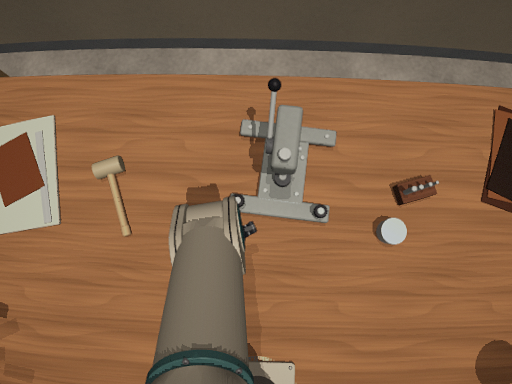

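The press is in place (caps at about (238,199) and (320,210), both within a pixel of the start). The mallet, tin and punch block haven't moved, and the arm is touching nothing.

```bash
python3 -c "
from cell import ctrl
print(ctrl.finish_job())"
```

```text
the job is handed in; nothing more can be done
None
```

The right front foot was the one hanging clear, by about 4 mm. I screwed it down about 3.5 rad clockwise in four grips, and the press now stands firm with both front feet sharing the weight. I handed the job in at about 33 s.

- **Finding the foot:** pressing the right knob tipped the base at about 7–9 N, and the knob sank about 4 mm before the pad met the bench. I did not probe the left knob before turning.
- **Firmness:** at about 10.6 N both knobs sink only about 0.65 mm.
- **Weight sharing:** after the first 3.15 rad the left knob top was about 0.75 mm lower than the right, so I turned the right knob 0.36 rad more. Touch heights are now about 87.25 mm (right) and 86.95 mm (left), which suggests roughly 40% of the front weight on the right foot and 60% on the left.
- **Disagreement:** by turn count the right pad is about 1.3 mm past first touch, slightly beyond the even point at 1.1 mm. By height it is about 0.3 mm short of even. Both lie well inside the 0–2.3 mm range.
- **Surroundings:** in the last top picture the knob caps were within a pixel of where they started. The mallet, tin and punch block looked undisturbed, and the arm was clear of everything.

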